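# Set the end cap of the label dispenser

## Robot

A 7-joint arm with a two-finger parallel gripper is mounted at the origin on a cart in front of the work surface, level with it; the furniture and walls round the work are solid. World frame = base frame: x ahead of the robot, y to its left, z up, the work surface at z = 0. Lengths are in m, angles in rad, forces in N, time in s.
With the tool pointing down it reaches from about 0.4 to 0.85 m from the base axis. Payload 4.5 kg.
Tool frame: the origin (TCP) lies at the very end of the fingers, on their centre line; the grasp point (between the pads) lies 19 mm behind it; z points along the fingers, y is the line along which they close (so a half turn about z gives the same grasp; the last joint's range is limited). The gripper opens to 85 mm and grips with 20 to 120 N. Pads are 22 mm wide; open, the fingers measure 114 mm over their backs; the gripper's body (76 mm by 85 mm) begins 54 mm behind the grasp point. The pads swing forward as they close: fully open they stand 13 mm farther back than shut.
Start: joints at [-1.181, 0.689, -0.195, 1.565, 0.157, 0.902, -0.215], TCP at [0.218, 0.586, 0.231] pointing down, gripper open.
Joint ranges: [-3.01, 3.01], [-0.46, 2.08], [-1.47, 1.51], [0.13, 2.56], [-1, 4.14], [0.04, 2.09], [-2.66, 2.66]. Speed limits (rad/s): [2.57, 2.57, 3.14, 3.14, 3.14, 3.14, 3.14].

## Interface

Orientations are given as a unit quaternion [x, y, z, w].
In Python, from cell import manip gives the robot as it stands. Calls block until the motion is done:
- manip.reach(position, orientation): joint-space move of the TCP to a pose.
- manip.servo_line(position, frame=None, v=0.15, max_force=None): straight line of the TCP; frame=None keeps the orientation; v is the mean speed in m/s. With max_force (N) it stops when the force on the tool has changed by that much, and returns True; else False.
- manip.move_j(angles): joint-space move.
- manip.gripper_to(opening, newtons=None): finger opening in m; newtons is the grip in N (None keeps the last); returns when the fingers have stopped.
- manip.sleep(seconds).
- manip.inverse_kinematics(position, orientation): joint angles nearest the present ones, or None.
- manip.sense(): the state.
- manip.snapshot(name): name is "scene" or "side" or "wrist"; returns a dict with "color" (384x512x3 uint8, red, green, blue), "depth" (384x512 float32, m along the optical axis (not along the pixel's ray), 0 where there is no reading), "fx", "fy", "cx", "cy" (pixels), "rvec" (rotation vector, rad) and "tvec" (3), from world to camera coordinates, as OpenCV has them; the wrist camera has in their place "mount" (4x4, takes a point from camera to tool coordinates, whose origin is the TCP and whose axes are the flange's). Camera axes: x right, y down, z forward; pixel columns grow to the right and rows downward; lengths in m; the calibration is good to about 2 mm. A picture is of the moment at which its call begins: read the wrist's pose just before it.
A pose or a line that the arm cannot do raises manip.IKError and nothing moves.
- manip.finish_job(): hands the job in; it is judged then, once.
Trained networks look in the newest picture that a camera, given by its name, has taken for a name from the list of things; names that differ only in an ending like _2 or _b are one class to them, and where a whole thing is asked for, a point or a joint stands for the part that bears it (a point fixed in the world has none). Each returns a list of dicts, best first, with "confidence" (0 to 1); they miss things now and then, are a little off and sometimes report something else, mostly with a low value. They report only what shows in the picture. A call takes as long as a camera call.
- manip.look_for(camera, label): "extent" ([left, top, width, height] in pixels, round what is visible of it).
- manip.place_of(camera, label): "xy" ([column, row] in pixels: a listed point, or the origin of a listed thing).
The state is a dict: "time": time; "joints": joint angles; "qvel": joint speeds; "joint_torque": joint torques, N m; "eef_pos": TCP position; "tool_rot": TCP orientation; "wrist_force": force on the tool from outside, world axes, zero at the start; "moment": the same for the moment, N m; "opening": finger opening in m; "grasp_force": force on a finger pad.
Only numpy, scipy, OpenCV 4.12 (cv2) and the standard library are available. Lean on these libraries where they do the work, as an engineer would, in place of code of your own. Each camera call takes 0.05 s, during which the arm holds its last target. There are 200 camera calls.

## Task

The black end cap of the label dispenser has only been started on its thread. Screw it down (clockwise seen from above) until it bottoms out on the reel, then back it off a quarter turn so that the reel can run, and finish there while still gripping the cap and holding it still, as I will lock it in that place. Leave the things standing around the dispenser where they are.

Things in the scene. Friction and masses are not known exactly. Their poses are not given: they have to be found in the camera images.
- cap (a joint): how far the end cap is unscrewed from its bottom stop, rad: 0 = bottomed out (hard stop); counter-clockwise seen from above increases it. Right-hand thread, sinking 5 mm per full turn clockwise. It starts 2.2 to 4.2 from the bottom and turns no further than 5.2. The cap stays where it is left (thread friction about 0.06 N m) and cannot be pulled off.
- cap_grip (a point): point on the end cap's vertical axis, inside its knurled grip, 13.5 mm below the cap's flat top and 26.5 mm above its flange's top; 95 mm above the worktop when bottomed out. Black plastic cap: round grip 43 mm across and 40 mm high on a flange 56 mm across and 6 mm thick; bottomed out, the flange lies on the reel. It turns with the cap, its z up.
- dispenser: label dispenser, screwed to the worktop: grey plate 130 x 130 x 12 mm, a white paper reel 104 mm across lying on it (reel top 62 mm above the worktop, reel turns) and the end cap on the spindle in its middle. Origin under the plate's centre, on the spindle's axis; z up; -x points to the edge with the white tick, its front.
- tape_roll: bystander: roll of beige tape lying flat, 62 mm across, 19 mm high; origin under its centre
- marker: bystander: white marker pen with a blue cap, lying along its x, 138 mm long, 16 mm thick; origin under its centre
- date_stamp: bystander: date stamp with a brown wooden knob on a dark block, 30 x 44 x 66 mm; origin under its centre
- spice_jar: bystander: spice jar with a yellow lid, 44 mm across, 100 mm high; origin under its centre
- cap_mark (a point): outer end of the white line on the end cap's flat top, 20 mm from the axis. The line points to the white tick on the dispenser's front edge when the cap is bottomed out, and to the dispenser's own right side (its -y) when it is a quarter turn back from there.

How it is judged:
On the way:
1. the cap is screwed down until it bottoms out (value of joint cap below 0.06 rad), for 0.1 s.
At the end, for the whole second after the job is handed in: the cap, after having bottomed out (within 0.06 rad of its stop), is backed off a quarter turn (1.57 rad, within 0.26) and stands still, and the fingers still grip it round its knurled part with more than 2 N (grasp point within 30 mm of the grip point) (value of joint cap between 1.31 and 1.83 rad and velocity of joint cap between -0.05 and 0.05 rad/s and contact force between the fingers and cap above 2 N and distance between the grasp point and cap_grip below 0.03 m); the arm keeps its last pose, push and grip.
It fails at once if a bystander is shifted by more than 25 mm (distance of any of tape_roll, marker, date_stamp, spice_jar from where it was at the start of the episode above 0.025 m).
It also fails if it takes over 64 s, if anything falls off the work surface, if the arm or the gripper's body presses on something with over 40 N, if the wrist force passes 120 N, or if a joint passes its speed limit or range.

## Working session

There is one attempt and no reset: what is moved stays moved. The work goes in short steps, each a Python script; the robot and the scene stay as the last script left them, time stands still between calls to the robot, and variables do not carry over. Pictures are saved under pics/ and viewed, at most 10 in all, crops included, and the job is handed in when it is done.

```bash
mkdir -p pics; cat > h.py <<'E'
import numpy as np, cv2
from scipy.spatial.transform import Rotation as R
from cell import manip
def snap(cam):
    s=manip.sense(); p=manip.snapshot(cam)
    if "mount" in p:
        T=np.eye(4);T[:3,:3]=R.from_quat(s["tool_rot"]).as_matrix();T[:3,3]=s["eef_pos"]
        p["T"]=T@np.array(p["mount"])
    else:
        T=np.eye(4);T[:3,:3]=cv2.Rodrigues(np.array(p["rvec"],float))[0];T[:3,3]=np.ravel(p["tvec"])
        p["T"]=np.linalg.inv(T)
    return p
def ray(p,uv):
    d=np.array([(uv[0]-p["cx"])/p["fx"],(uv[1]-p["cy"])/p["fy"],1.])
    return p["T"][:3,3],p["T"][:3,:3]@d
def at_z(p,uv,z):
    o,d=ray(p,uv); return o+d*(z-o[2])/d[2]
def at_d(p,uv):
    o,d=ray(p,uv); u,v=int(round(uv[0])),int(round(uv[1]))
    w=p["depth"][max(v-1,0):v+2,max(u-1,0):u+2]; w=w[w>0]
    return o+d*np.median(w) if w.size else None
def save(p,n,box=None,k=1):
    c=p["color"]
    if box: c=c[box[1]:box[3],box[0]:box[2]]
    c=cv2.resize(c,None,fx=k,fy=k,interpolation=cv2.INTER_CUBIC)
    cv2.imwrite("pics/"+n,cv2.cvtColor(c,cv2.COLOR_RGB2BGR))
E
python3 - <<'E'
from h import *
np.set_printoptions(precision=3,suppress=True)
ps={c:snap(c) for c in("scene","side")}
for c,p in ps.items():
    for l in("cap_grip","cap_mark","dispenser","tape_roll","marker","date_stamp","spice_jar"):
        r=manip.place_of(c,l)[:1]
        for x in r:
            z={"cap_grip":.097,"cap_mark":.111}.get(l,0)
            print(c,l,x["xy"],round(x["confidence"],2),at_z(p,x["xy"],z),at_d(p,x["xy"]))
cv2.imwrite("pics/a.png",cv2.cvtColor(cv2.resize(np.vstack([ps["scene"]["color"],ps["side"]["color"]]),None,fx=.78,fy=.78),cv2.COLOR_RGB2BGR))
s=manip.sense();print(s)
E
```

```text
scene cap_mark [310.6, 164.4] 0.97 [0.551 0.023 0.111] [0.551 0.023 0.111]
scene dispenser [315.5, 205.5] 0.82 [0.546 0.008 0.   ] [0.496 0.043 0.047]
scene tape_roll [255.8, 217.6] 0.68 [0.575 0.143 0.   ] [0.553 0.155 0.02 ]
scene marker [356.2, 192.7] 0.62 [ 0.539 -0.1    0.   ] [ 0.525 -0.087  0.014]
scene date_stamp [273.3, 240.6] 0.75 [0.491 0.147 0.   ] [0.479 0.154 0.012]
scene spice_jar [381.2, 189.3] 0.72 [ 0.521 -0.158  0.   ] [ 0.506 -0.143  0.015]
side cap_grip [262.3, 155.5] 0.6 [0.534 0.009 0.097] [0.535 0.03  0.111]
side cap_mark [252.2, 153.4] 0.71 [0.56  0.021 0.111] [ 0.557 -0.154 -0.002]
side dispenser [262.9, 183.1] 0.97 [0.529 0.002 0.   ] [0.532 0.062 0.046]
side date_stamp [275.0, 219.3] 0.52 [0.503 0.15  0.   ] [0.506 0.172 0.02 ]
side spice_jar [265.2, 151.6] 0.73 [ 0.516 -0.162  0.   ] [0.527 0.012 0.111]
{'time': 0.8, 'joints': array([-1.181,  0.689, -0.195,  1.565,  0.157,  0.903, -0.215]), 'qvel': array([ 0.   , -0.001,  0.001,  0.001, -0.001,  0.001,  0.001]), 'joint_torque': array([  0.   , -53.951,  -1.267, -15.888,   0.01 ,   0.001,   0.   ]), 'eef_pos': array([0.218, 0.586, 0.231]), 'tool_rot': array([0.177, 0.984, 0.   , 0.   ]), 'wrist_force': array([0.513, 0.485, 0.049]), 'moment': array([-0.008,  0.049,  0.006]), 'grasp_force': 0.0, 'opening': 0.08530296104810127}
```

View pics/a.png

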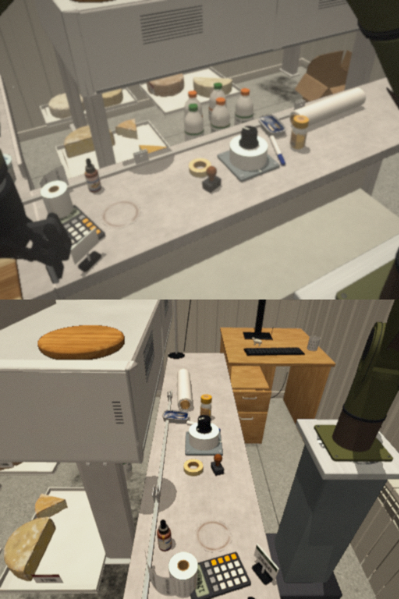

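The robot's scene view shows the dispenser near scene pixel (315,200), at about (0.535, 0.01). The tape and stamp stand to its +y side, and the jar and marker to its -y side. A cabinet hangs behind it. I'll check the overhead clearance, then move above the cap for a wrist look.

```bash
python3 - <<'E'
from h import *
np.set_printoptions(precision=3,suppress=True,linewidth=150)
pts=[]
for c in("scene","side"):
    p=snap(c);v,u=np.nonzero(p["depth"]>0);d=p["depth"][v,u]
    P=np.c_[(u-p["cx"])/p["fx"]*d,(v-p["cy"])/p["fy"]*d,d]@p["T"][:3,:3].T+p["T"][:3,3];pts.append(P)
P=np.vstack(pts);P=P[(P[:,2]>.13)&(P[:,2]<1.2)&(P[:,0]>.2)]
for x in np.arange(.2,1.2,.1):
    print(round(x,1),[ (lambda q: f"{q[:,2].min():.2f}-{q[:,2].max():.2f}" if len(q)>3 else "-")(P[(abs(P[:,0]-x-.05)<.05)&(abs(P[:,1]-y)<.1)]) for y in np.arange(-.6,.8,.2)])
for yaw in np.arange(0,360,45):
    q=(R.from_euler("z",yaw,degrees=True)*R.from_quat([1,0,0,0])).as_quat()
    for z in(.30,.08): print(yaw,z,manip.inverse_kinematics([.535,.008,z],q))
E
```

```text
0.2 ['-', '-', '-', '-', '-', '-', '0.26-0.58']
0.3 ['-', '-', '-', '-', '-', '-', '-']
0.4 ['-', '-', '-', '-', '-', '-', '-']
0.5 ['-', '-', '-', '-', '-', '-', '-']
0.6 ['0.25-0.36', '0.25-0.40', '0.24-0.44', '0.25-0.44', '0.24-0.44', '0.24-0.45', '-']
0.7 ['0.13-0.18', '-', '0.44-0.44', '0.44-0.44', '0.44-0.46', '0.13-0.46', '-']
0.8 ['0.13-0.18', '-', '0.44-0.44', '0.44-0.44', '0.44-0.46', '0.13-0.46', '-']
0.9 ['-', '-', '0.44-0.44', '0.44-0.48', '0.44-0.49', '0.24-0.44', '-']
1.0 ['-', '-', '-', '-', '-', '0.25-0.39', '-']
1.1 ['-', '-', '-', '-', '-', '0.13-0.37', '-']
0 0.3 [-0.439  0.536  0.555  1.769 -0.341  0.934 -1.312]
0 0.08 [-0.268  0.837  0.284  1.969 -0.549  0.41  -1.135]
45 0.3 [-0.295  0.5    0.31   1.762 -0.186  0.909 -0.691]
45 0.08 [-0.172  0.818  0.119  1.964 -0.24   0.373 -0.651]
90 0.3 [-0.157  0.484  0.087  1.755 -0.052  0.905 -0.047]
90 0.08 [-0.084  0.81  -0.029  1.96   0.057  0.372 -0.157]
135 0.3 [-0.022  0.484 -0.124  1.748  0.073  0.914  0.609]
135 0.08 [ 0.013  0.813 -0.19   1.955  0.355  0.405  0.338]
180 0.3 [ 0.103  0.496 -0.322  1.741  0.188  0.934  1.275]
180 0.08 [ 0.124  0.831 -0.377  1.949  0.63   0.48   0.86 ]
225 0.3 [ 0.239  0.524 -0.546  1.735  0.32   0.973  1.927]
225 0.08 [ 0.229  0.864 -0.561  1.943  0.83   0.581  1.457]
270 0.3 [ 0.385  0.58  -0.806  1.727  0.476  1.041  2.554]
270 0.08 [ 0.315  0.907 -0.722  1.939  0.963  0.687  2.122]
315 0.3 [-0.681  0.711  1.091  1.779 -0.707  1.102 -1.7  ]
315 0.08 [-0.353  0.867  0.437  1.974 -0.783  0.475 -1.692]
```

```bash
python3 - <<'E'
from h import *
np.set_printoptions(precision=3,suppress=True,linewidth=150)
p=snap("scene");v,u=np.nonzero(p["depth"]>0);d=p["depth"][v,u]
P=np.c_[(u-p["cx"])/p["fx"]*d,(v-p["cy"])/p["fy"]*d,d]@p["T"][:3,:3].T+p["T"][:3,3]
H=P[(P[:,2]>.2)&(P[:,2]<.6)&(P[:,0]>.55)&(abs(P[:,1])<.3)]
for a in np.arange(.2,.5,.04):
    h=H[abs(H[:,2]-a)<.02]; print(round(a,2),len(h),np.percentile(h[:,0],[0,5,50]) if len(h) else "")
q=(R.from_euler("z",90,degrees=True)*R.from_quat([1,0,0,0])).as_quat()
manip.reach([.48,.05,.25],q)
p=snap("wrist");print(manip.sense()["joints"])
for l in("cap_grip","cap_mark","dispenser"):
    for x in manip.place_of("wrist",l)[:2]:
        z={"cap_grip":.097,"cap_mark":.111}.get(l,0)
        print(l,x["xy"],round(x["confidence"],2),at_z(p,x["xy"],z),at_d(p,x["xy"]))
save(p,"w1.png")
E
```

```text
0.2 0 
0.24 1589 [0.672 0.675 0.678]
0.28 4572 [0.672 0.677 0.68 ]
0.32 4900 [0.672 0.677 0.68 ]
0.36 5220 [0.672 0.676 0.679]
0.4 4073 [0.673 0.677 0.679]
0.44 1390 [0.673 0.677 0.68 ]
0.48 0 
[-0.241  0.478  0.06   1.967 -0.044  0.697 -0.152]
cap_grip [312.8, 213.3] 0.7 [0.534 0.01  0.097] [0.531 0.015 0.111]
cap_grip [296.7, 258.2] 0.5 [ 0.52  -0.039  0.097] [ 0.532 -0.086  0.013]
cap_mark [335.5, 213.4] 0.59 [0.552 0.015 0.111] [0.552 0.015 0.111]
dispenser [302.0, 186.2] 0.94 [0.536 0.008 0.   ] [0.526 0.03  0.072]
dispenser [335.4, 70.9] 0.45 [0.568 0.145 0.   ] [ 0.568  0.145 -0.   ]
```

View pics/w1.png

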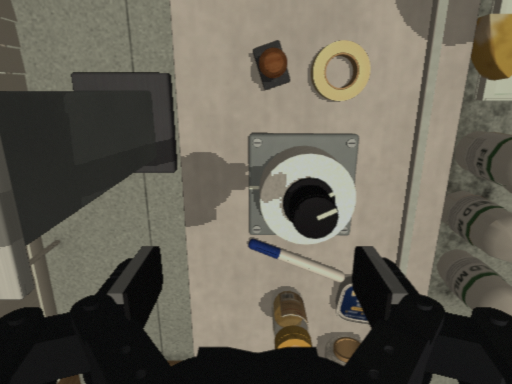

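The wrist view shows the cap top at about (314,215), with its white line pointing to (336,211), roughly +x. The plate is nearly axis-aligned and the marker passes close by at (295,260). The start angle is therefore about 3.5 rad. I'll refine the axis and yaw from depth, then move above the cap.

```bash
python3 - <<'E'
from h import *
np.set_printoptions(precision=4,suppress=True,linewidth=150)
p=snap("wrist");v,u=np.nonzero(p["depth"]>0);d=p["depth"][v,u]
P=np.c_[(u-p["cx"])/p["fx"]*d,(v-p["cy"])/p["fy"]*d,d]@p["T"][:3,:3].T+p["T"][:3,3]
C=p["color"][v,u].astype(int)
near=np.hypot(P[:,0]-.534,P[:,1]-.009)
m=(near<.035)&(P[:,2]>.104)&(P[:,2]<.12)
top=P[m];print(len(top),np.median(top[:,2]),cv2.minEnclosingCircle(top[:,:2].astype(np.float32)),top[:,:2].mean(0))
w=top[C[m].min(1)>130]; c=top[:,:2].mean(0); print("mark",len(w)); 
if len(w): dd=w[:,:2].mean(0)-c; print(w[:,:2].min(0),w[:,:2].max(0),np.degrees(np.arctan2(dd[1],dd[0])))
r=P[(near<.07)&(abs(P[:,2]-.062)<.004)];print("reel",len(r),cv2.minEnclosingCircle(r[:,:2].astype(np.float32)))
pl=P[(near<.1)&(abs(P[:,2]-.012)<.003)];print("plate",cv2.minAreaRect(pl[:,:2].astype(np.float32)))
E
```

```text
1651 0.11118412176162029 ((0.5342296957969666, 0.011127435602247715), 0.022292496636509895) [0.5335 0.0126]
mark 86
[ 0.5357 -0.0073] [0.5558 0.0206] 6.25605703675135
reel 4297 ((0.5346565246582031, 0.01079274620860815), 0.05225548520684242)
plate ((0.534186840057373, -0.007417142391204834), (0.16607019305229187, 0.12947629392147064), 89.63928985595703)
```

```bash
python3 - <<'E'
from h import *
np.set_printoptions(precision=4,suppress=True,linewidth=150)
X=np.array([.5343,.0109]); q=(R.from_euler("z",90,degrees=True)*R.from_quat([1,0,0,0])).as_quat()
manip.reach([*X,.18],q); 
zs=np.arange(.18,.0739,-.001); 
J=[np.array(manip.inverse_kinematics([*X,z],q)) for z in zs]
J=np.array(J); print(J[0],J[-1],abs(np.diff(J,axis=0)).max(0))
np.savez("J.npz",zs=zs,J=J)
a=J[0].copy();a[6]=2.0;manip.move_j(a)
for z in(.15,.12,.10,.081):
    a=J[np.argmin(abs(zs-z))].copy();a[6]=2.0;manip.move_j(a)
s=manip.sense();print(s["eef_pos"],s["wrist_force"],s["moment"],s["joints"],s["time"])
p=snap("wrist");save(p,"w2.png")
E
```

```text
[-0.1359  0.6438  0.0478  1.9001 -0.0509  0.5988 -0.0557] [-0.1232  0.8223  0.0277  1.9657 -0.0585  0.3543 -0.0495] [0.0001 0.0018 0.0002 0.0009 0.0001 0.0024 0.0001]
[0.534  0.0109 0.0816] [ 0.1481  0.0003 -0.7924] [0.0143 0.0625 0.0111] [-0.1241  0.8086  0.029   1.963  -0.0579  0.3716  2.    ] 6.6
```

View pics/w2.png

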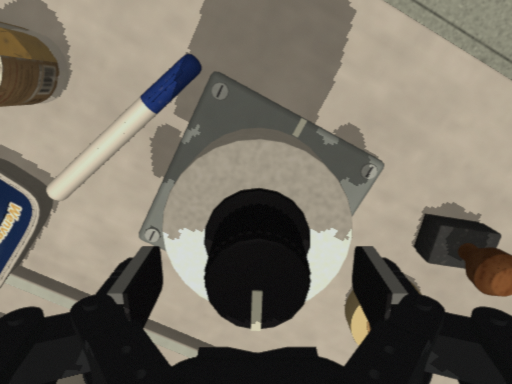

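The cap sits centred between the open fingers (top at about (257,280)). The tick is at (300,127), with the mark line nearly opposite it at (257,310), and nothing is touching. I'll grip and screw down, watching the moment.

```bash
cat >> h.py <<'E'
D=np.load("J.npz") if __import__("os").path.exists("J.npz") else None
def go(z,j7):
    a=np.array([np.interp(z,D["zs"][::-1],D["J"][::-1,i]) for i in range(7)]);a[6]=j7;manip.move_j(a)
def st(t=""):
    s=manip.sense();print(t,"t%.1f"%s["time"],"z%.4f"%s["eef_pos"][2],"j7 %.3f"%s["joints"][6],"F",s["wrist_force"].round(1),"Mz %.3f"%s["moment"][2],"tq7 %.3f"%s["joint_torque"][6],"g %.1f"%s["grasp_force"],"o%.4f"%s["opening"]);return s
E
python3 - <<'E'
from h import *
manip.gripper_to(.03,60); st("grip")
k=.005/2/np.pi; j=2.0
while j>-.9:
    j-=.29; go(.081-k*(2.0-j),j); s=st()
    if abs(s["moment"][2])>.5: break
E
```

```text
grip t7.1 z0.0818 j7 2.000 F [-1.2  0.1  6.2] Mz 0.029 tq7 0.007 g 59.8 o0.0419
 t7.5 z0.0816 j7 1.710 F [-1.3  0.3  6. ] Mz -0.011 tq7 -0.020 g 59.7 o0.0413
 t7.9 z0.0814 j7 1.420 F [-1.3  1.   5.8] Mz -0.093 tq7 -0.020 g 59.7 o0.0413
 t8.3 z0.0811 j7 1.130 F [-2.   1.1  6.1] Mz 0.034 tq7 -0.020 g 59.7 o0.0414
 t8.7 z0.0809 j7 0.840 F [-1.8  0.6  5.8] Mz -0.073 tq7 -0.020 g 59.7 o0.0414
 t9.0 z0.0807 j7 0.550 F [-1.   1.2  5.9] Mz -0.054 tq7 -0.020 g 59.7 o0.0413
 t9.4 z0.0805 j7 0.260 F [-0.5  0.8  5.5] Mz -0.028 tq7 -0.020 g 59.7 o0.0415
 t9.8 z0.0802 j7 -0.030 F [-0.4  1.2  5.7] Mz -0.060 tq7 -0.020 g 59.7 o0.0414
 t10.2 z0.0800 j7 -0.320 F [-0.2  1.2  4.4] Mz -0.075 tq7 -0.020 g 59.8 o0.0413
 t10.6 z0.0798 j7 -0.610 F [-0.6  0.7  5.9] Mz -0.062 tq7 -0.020 g 59.8 o0.0412
 t10.9 z0.0795 j7 -0.900 F [0.  0.6 5.1] Mz -0.070 tq7 -0.020 g 59.8 o0.0416
```

```bash
python3 - <<'E'
from h import *
k=.005/2/np.pi; j=-.9
while j>-2.3:
    j-=.1; go(.081-k*(2.0-j),j); manip.sleep(.1); s=st()
    if abs(s["moment"][2])>.4: break
p=snap("wrist");save(p,"w3.png")
E
```

```text
t11.3 z0.0794 j7 -1.000 F [-0.7  0.4  6.2] Mz -0.044 tq7 0.061 g 59.8 o0.0415
 t11.7 z0.0794 j7 -1.100 F [0.3 0.9 4.8] Mz -0.033 tq7 0.061 g 59.8 o0.0411
 t12.0 z0.0793 j7 -1.200 F [0.7 1.  5.4] Mz -0.014 tq7 0.061 g 59.8 o0.0419
 t12.3 z0.0792 j7 -1.300 F [-0.4  0.2  6.3] Mz -0.034 tq7 0.061 g 59.8 o0.0413
 t12.7 z0.0791 j7 -1.400 F [-0.8 -0.   4.9] Mz -0.059 tq7 0.061 g 59.8 o0.0413
 t13.1 z0.0790 j7 -1.500 F [-0.5  1.2  5.8] Mz -0.045 tq7 0.061 g 59.8 o0.0415
 t13.4 z0.0790 j7 -1.600 F [0.3 0.4 5.6] Mz 0.231 tq7 -0.232 g 59.8 o0.0416
 t13.8 z0.0790 j7 -1.698 F [1.5 0.5 5.5] Mz 0.281 tq7 -0.280 g 60.6 o0.0415
 t14.1 z0.0789 j7 -1.796 F [ 1.2 -1.3  6.7] Mz 0.631 tq7 -0.633 g 60.7 o0.0415
```

View pics/w3.png

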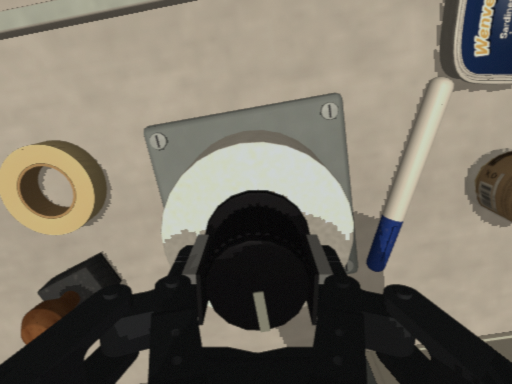

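The pads slipped about 12° against the hard stop (moment 0.63 N·m). In the picture, the mark line (258,292)→(265,328) works out to world 181°, i.e. on the tick, so the cap is bottomed. I'll back off 1.57 rad and check.

```bash
python3 - <<'E'
from h import *
k=.005/2/np.pi; z0=.081-k*3.8
for f in np.linspace(0,1.57,6)[1:]:
    go(z0+k*f,-1.79+f); st()
manip.sleep(.3); s=st("end")
p=snap("wrist");save(p,"w4.png")
for x in manip.place_of("wrist","cap_mark")[:1]:
    m=at_z(p,x["xy"],.1098)
    print(x,m,np.degrees(np.arctan2(m[1]-.0109,m[0]-.5343)))
E
```

```text
t14.6 z0.0791 j7 -1.473 F [2.8 0.2 4.7] Mz 0.044 tq7 0.022 g 60.7 o0.0414
 t15.0 z0.0794 j7 -1.159 F [1.  1.2 4.9] Mz 0.018 tq7 0.026 g 60.8 o0.0412
 t15.4 z0.0796 j7 -0.845 F [1.  2.5 6.6] Mz 0.009 tq7 0.027 g 60.8 o0.0415
 t15.8 z0.0798 j7 -0.531 F [0.4 2.8 8.5] Mz 0.045 tq7 0.027 g 60.9 o0.0413
 t16.2 z0.0801 j7 -0.217 F [-0.8  2.9  7. ] Mz 0.114 tq7 0.028 g 60.9 o0.0415
end t16.5 z0.0801 j7 -0.217 F [1.1 3.4 8.3] Mz 0.015 tq7 -0.052 g 60.9 o0.0415
{'xy': [263.6, 331.7], 'confidence': 0.78} [ 0.53328957 -0.01061254  0.1098    ] -92.68916933041977
```

View pics/w4.png

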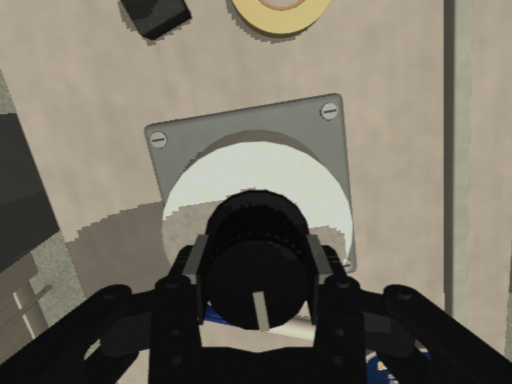

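The mark end at (264,332) points to world -93°, against -90° wanted, with 15° allowed. It sits the same in the gripper as before, so nothing slipped on the way back. The grip holds at 61 N, so I'm handing in.

```bash
python3 -c "
from cell import manip
print(manip.finish_job())"
```

```text
the job is handed in; nothing more can be done
None
```

I screwed the cap down until it bottomed out, backed it off a quarter turn (the mark is within about 3° of its target), and handed in at about 17 s with the gripper still holding it at about 60 N; I did not touch the things standing around the dispenser.

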